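# Seat a hanger bar in the drilling jig

### The job

Take the thick wooden bar from the rest, lay it in the V-groove of the drilling jig and push it gently along the groove, under the bridge, until its end sits fully home against the screw head of the stop, ready for drilling. The stop is only finger-tight, so do not force it. Leave the bar lying in the groove, and do not disturb the thin bar, the coffee glass with its coaster or the spectacles.

Things in the scene. Friction and masses are not known exactly. Their poses are not given: they have to be found in the camera images.
- bar: the thick round wooden bar (for a plant hanger), 25 mm diameter, 180 mm long, about 65 g, ends rounded over (the last 10 mm) leaving a flat end face 17 mm across; it starts lying in one of the two notches of the rest. Origin at its centre, x along its axis (both ends alike)
- thin_bar: bystander: the thin round wooden bar, 14 mm diameter, 180 mm long, lying in the other notch of the rest. Origin at its centre, x along its axis
- rest: fixed plywood rest: base board 150 x 130 x 6 mm with two cross strips, 12 mm thick, top 28 mm above the table, at x = +-55 mm, each with 90-degree notches at y = +-32 mm. The bars lie in them along x, the thick bar's axis 36 mm above the table, with only the board beneath the middle 98 mm. Origin under its centre, z up
- jig: fixed aluminium drilling jig, x along its groove towards the stop: block x = -180 to 160 mm, 80 mm wide, flat top 40 mm above the table. 90-degree V-groove 10.5 mm deep along y = 0, open at the -x end; the thick bar in it has its axis 47.2 mm above the table, 7.2 mm above the flat top. End plate 74 mm high at x = 165 mm. Origin under it at table height, z up
- groove (a point): point on the axis line of a bar lying in the groove, 47.2 mm above the table, at x = -50 mm of the jig. A thick bar laid with its centre here is wholly in the open part, its front end 7 mm short of the bridge. x along the groove towards the stop
- bridge (a point): point under the middle of the jig's steel bridge, on the bar's axis line (jig x = 65 mm). The bridge is 36 mm long; its tunnel is 38 mm wide, its roof 70 mm and top 82 mm above the table, drill bush to 90 mm
- pad (a point): foot of the spring pad, a steel ball under the bridge roof at jig x = 65 mm. It hangs 2 mm into the bar's path and is lifted by the bar: the push rises as the bar goes under it (this is not the stop), then it presses on the bar with about 3 N and the bar drags with a steady 3 to 7 N for the rest of the way; what bears on the stop comes on top of that, as a steep rise
- stop: stop rod of the jig on the bar's axis line, 16 mm steel, locked in the end plate by a finger-tight knob. Origin at the centre of its end shoulder, x away from the bar. Its nose, a hex-head adjusting screw (screw_head, 14 mm across, 5 mm thick), stands out 10 to 18 mm towards the bar, set differently each time and not measured: find it by feel. Hard, but over 12 N from the bar would shift the rod
- glass: bystander: empty coffee glass, 82 mm across, 85 mm high, standing on the coaster. Origin under its centre
- coaster: bystander: round wooden coaster, 104 mm across, 10 mm thick. Origin under its centre
- spectacles: bystander: spectacles standing on the closed catalogue, temples open, 125 mm wide, 137 mm deep, 47 mm high. Origin under the middle of the lenses, temples run to +x
There are look-alikes about, which are no part of the job. What is shaped like the bar but yellow is not meant.

How it is judged (in metres and radians):
On the way, in this order (a step that is already met when the one before it is completed fails the run):
1. the thick bar lies in the V-groove, still clear of the stop (z of bar in the frame of jig between 0.0447 and 0.0492 m and y of bar in the frame of jig between -0.003 and 0.003 m and angle between the x axis of bar and the x axis of jig, either way round below 0.04 rad and distance between bar and screw_head above 0.1025 m and x of bar in the frame of jig above -0.15 m), for 0.2 s.
2. the bar's end bears on the stop (more than 1.5 N) (contact force between bar and stop above 1.5 N), for 0.1 s.
At the end, for the whole second after the job is handed in: the thick bar lies at rest in the V-groove (within 2.5 mm in height, 3 mm sideways, 0.03 rad), its end within 2 mm of the stop's screw head (bar centre to head centre under 94.5 mm) after bearing on it; the stop never pressed with over 12 N, the bystanders where they were (distance between bar and screw_head below 0.0945 m and z of bar in the frame of jig between 0.0447 and 0.0492 m and y of bar in the frame of jig between -0.003 and 0.003 m and angle between the x axis of bar and the x axis of jig, either way round below 0.03 rad and linear speed of bar below 0.01 m/s); the robot touches nothing.
It fails at once if the bar presses on the stop with more than 12 N (contact force between bar and stop above 12 N).
It fails at once if the thin bar, glass, coaster or spectacles moved by more than 15 mm (distance of any of thin_bar, glass, coaster, spectacles from where it was at the start of the episode above 0.015 m).
It also fails if it takes over 64 s, if anything falls off the work surface, if the arm or the gripper's body presses on something with over 40 N, if the wrist force passes 120 N, or if a joint passes its speed limit or range.

### The arm

A 6-joint arm with a two-finger parallel gripper is mounted at the origin on the work surface. World frame = base frame: x ahead of the robot, y to its left, z up, the work surface at z = 0. Lengths are in mm, angles in rad, forces in N, time in s.
With the tool pointing down it reaches from about 325 to 875 mm from the base axis. Payload 4.4 kg.
Tool frame: the origin (TCP) lies on the centre line of the jaws, within the pads' length; the fingertips stand ahead of it and the grasp point (between the pads) lies 6 mm ahead of it (ctrl.tcp_to_tips is the z of the fingertips in the tool frame, in mm); z points along the fingers, y is the line along which they close (so a half turn about z gives the same grasp; the last joint's range is limited). The gripper opens to 85 mm and grips with 20 to 120 N. Pads are 22 mm wide; open, the fingers measure 114 mm over their backs; the gripper's body (76 mm by 85 mm) begins 54 mm behind the grasp point. The pads swing forward as they close: fully open they stand 13 mm farther back than shut.
Start: joints at [1.038, 0.207, 1.542, -0, 1.393, -0.15], TCP at [214.783, 533.381, 256.282] pointing down, gripper open.
Joint ranges: [-2.73, 2.73], [-0.86, 2.22], [0.23, 2.46], [-1.11, 4.25], [0.08, 2.63], [-2.82, 2.82]. Speed limits (rad/s): [2.79, 2.79, 3.14, 3.14, 3.14, 3.14].

### API

Orientations are given as a 3x3 rotation matrix whose columns are the frame's x, y, z axes.
In Python, from plant import ctrl, sensors, optics gives the robot as it stands. Calls block until the motion is done:
- ctrl.move_ptp(position, orientation): joint-space move of the TCP to a pose.
- ctrl.move_l(position, rot=None, vel=150, threshold=None): straight line of the TCP; rot=None keeps the orientation; vel is the mean speed in mm/s. With threshold (N) it stops when the force on the tool has changed by that much, and returns True; else False.
- ctrl.set_joints(angles): joint-space move.
- ctrl.gripper_to(opening, force=None): finger opening in mm; force is the grip in N (None keeps the last); returns when the fingers have stopped.
- ctrl.hold(seconds).
- ctrl.solve_ik(position, orientation): joint angles nearest the present ones, or None.
- sensors.read_state(): the state.
- optics.grab_frame(name): name is "side" or "top"; returns (picture, depth): 480x640x3 uint8, red, green, blue; 480x640 float32, mm along the optical axis (not along the pixel's ray), 0 where there is no reading.
- optics.camera_params(name): a dict with "mtx" (3x3 intrinsics, pixels), "R" (3x3) and "t" (3): a world point X has camera coordinates R X + t. Camera axes: x right, y down, z forward; pixel columns grow to the right and rows downward; lengths in mm; the calibration is good to about 2 mm. A picture is of the moment at which its call begins. camera_params takes no time and is no camera call.
A pose or a line that the arm cannot do raises ctrl.MotionError and nothing moves.
- ctrl.finish_job(): hands the job in; it is judged then, once.
The state is a dict: "t": time; "q": joint angles; "qvel": joint speeds; "tau": joint torques, N m; "eef_pos": TCP position; "eef_rot": TCP orientation; "force": force on the tool from outside, world axes, zero at the start; "wrist_torque": the same for the moment, N m; "grip_width": finger opening in mm; "grasp_force": force on a finger pad.
Only numpy, scipy, OpenCV 4.12 (cv2) and the standard library are available. Lean on these libraries where they do the work, as an engineer would, in place of code of your own. Each camera call takes 0.05 s, during which the arm holds its last target. There are 200 camera calls.

## Working session

There is one attempt and no reset: what is moved stays moved. The work goes in short steps, each a Python script; the robot and the scene stay as the last script left them, time stands still between calls to the robot, and variables do not carry over. Pictures are saved under pics/ and viewed, at most 10 in all, crops included, and the job is handed in when it is done.

```bash
mkdir -p pics; ls; python3 - <<'E'
from plant import ctrl,sensors,optics
import cv2,numpy as np
for n in("top","side"):
    p,d=optics.grab_frame(n); cv2.imwrite(f"pics/{n}0.png",p[:,:,::-1]); np.save(f"{n}_d.npy",d)
    c=optics.camera_params(n); print(n,c)
print(sensors.read_state(),ctrl.tcp_to_tips)
E
```

```text
pics
top {'mtx': array([[561.77978796,   0.        , 325.11805196],
       [  0.        , 561.77978796, 245.8138293 ],
       [  0.        ,   0.        ,   1.        ]]), 'R': array([[ 0.05531028, -0.99846515,  0.00284851],
       [-0.9771365 , -0.05471491, -0.20545204],
       [ 0.20529256,  0.00858022, -0.97866304]]), 't': array([ -86.14269194,  539.83822561, 1159.80773275])}
side {'mtx': array([[458.06746627,   0.        , 327.21203072],
       [  0.        , 458.06746627, 245.23186757],
       [  0.        ,   0.        ,   1.        ]]), 'R': array([[ 0.9739053 , -0.22635194, -0.01653109],
       [-0.1715883 , -0.68668727, -0.7064121 ],
       [ 0.14854605,  0.69081503, -0.70760771]]), 't': array([-523.43775709,  104.02724133, 1109.46218539])}
{'t': 0.1, 'q': array([ 1.03750534e+00,  2.07375199e-01,  1.54285884e+00, -4.51101325e-05,
        1.39348833e+00, -1.50465612e-01]), 'qvel': array([ 0.00063271, -0.00156065, -0.00226913,  0.00149617,  0.00247222,
       -0.00191068]), 'tau': array([-1.14046434e-03, -3.84085286e+01, -2.92548072e+01, -2.77950376e-04,
        4.75419714e-03,  3.52874031e-05]), 'eef_pos': array([214.45639651, 532.80826601, 255.19622186]), 'eef_rot': array([[-9.27615789e-01,  3.73534279e-01, -1.04444820e-03],
       [ 3.73535637e-01,  9.27613972e-01, -1.85655628e-03],
       [ 2.75357333e-04, -2.11230954e-03, -9.99997731e-01]]), 'force': array([0.66343621, 0.05347392, 0.69789144]), 'wrist_torque': array([ 0.00979492, -0.00140646,  0.00099189]), 'grasp_force': 0.0, 'grip_width': 85.33775595303486} 25.0
```

View pics/top0.png

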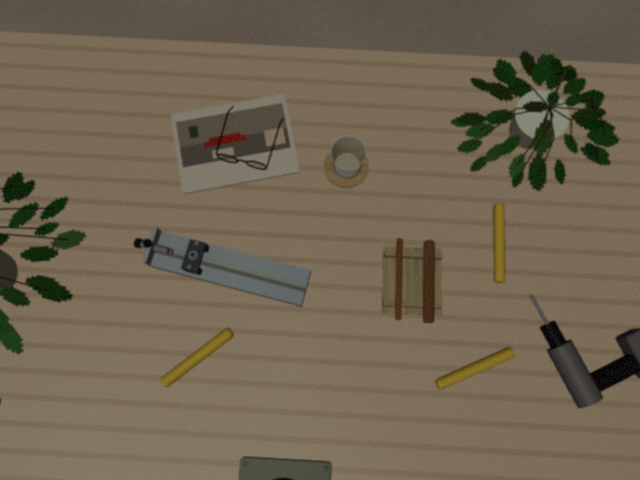

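View pics/side0.png

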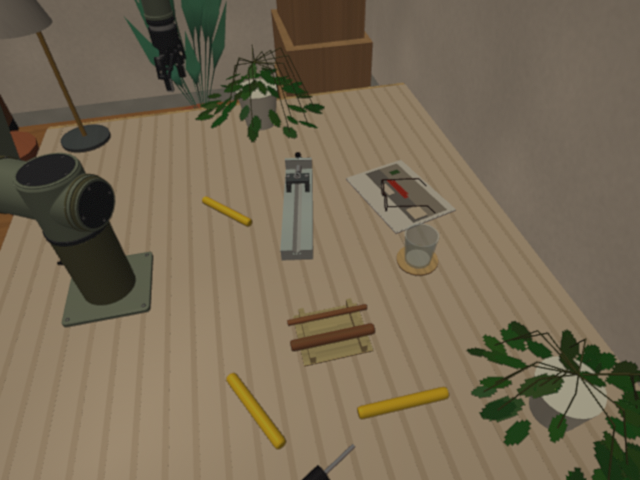

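The top view shows the thick dark bar at about (429,242)–(429,321), the thin bar at (399,240–318), and the jig from (307,288) at its open end to the stop at about (150,243). The glass is at (347,160) and the spectacles at (245,155). I'll enlarge the jig and the rest.

```bash
python3 - <<'E'
import cv2
p=cv2.imread("pics/top0.png")
cv2.imwrite("pics/jig.png",cv2.convertScaleAbs(cv2.resize(p[210:320,125:325],None,fx=4,fy=4,interpolation=cv2.INTER_CUBIC),alpha=1.5))
cv2.imwrite("pics/rest.png",cv2.convertScaleAbs(cv2.resize(p[230:330,370:460],None,fx=6,fy=6,interpolation=cv2.INTER_CUBIC),alpha=2))
E
```

```text
(no output)
```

View pics/jig.png

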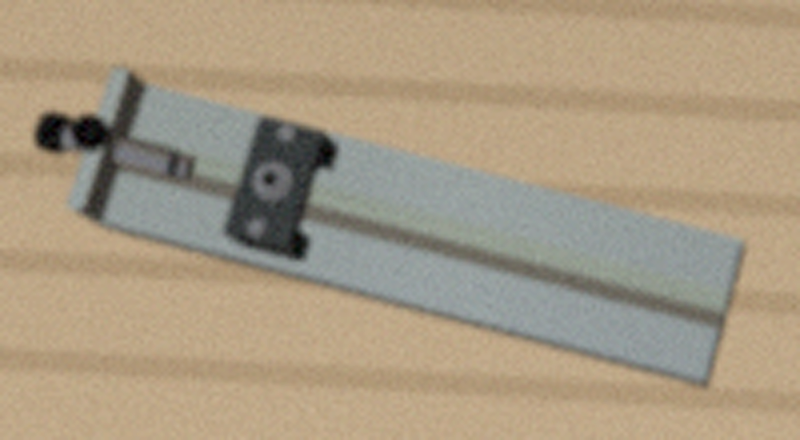

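View pics/rest.png

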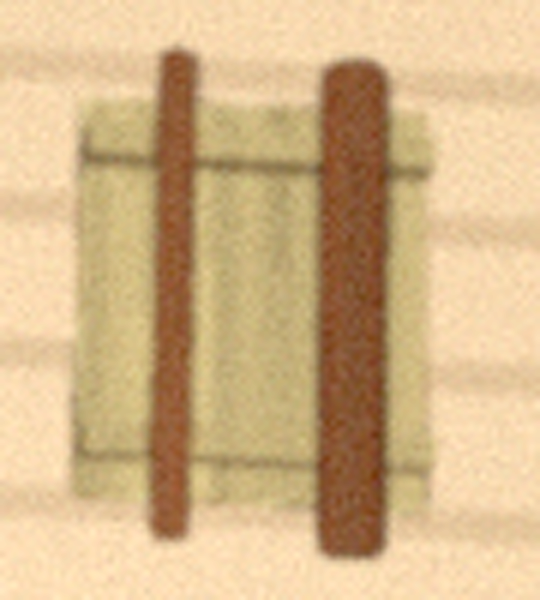

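The jig crop shows the open-end top corners at crop (744,242) and (707,384), the groove bottom end near (722,312) and the bush at (268,180). The screw head is near (185,165). In the rest crop, the thick bar's ends are at (355,60) and (352,557), and the thin bar's at (178,48) and (168,538).

```bash
cat >h.py <<'E'
import numpy as np,cv2
from scipy.optimize import least_squares
from plant import ctrl,sensors,optics
C={n:optics.camera_params(n) for n in("top","side")}
def proj(X,n="top"):
    c=C[n];Y=np.atleast_2d(X)@c["R"].T+c["t"];return (Y[:,:2]/Y[:,2:])*c["mtx"][0,0]+c["mtx"][:2,2]
def back(uv,z,n="top"):
    c=C[n];o=-c["R"].T@c["t"];d=c["R"].T@np.linalg.solve(c["mtx"],[*uv,1]);return o+d*(z-o[2])/d[2]
def w(p,P):
    x,y,a=p;c,s=np.cos(a),np.sin(a);P=np.atleast_2d(P).astype(float);return np.c_[x+c*P[:,0]-s*P[:,1],y+s*P[:,0]+c*P[:,1],P[:,2]]
E
python3 - <<'E'
from h import *
J=lambda u,v:np.array([125+(u-1.5)/4,210+(v-1.5)/4]); Rr=lambda u,v:np.array([370+(u-2.5)/6,230+(v-2.5)/6])
uv=np.array([J(744,242),J(707,384),J(722,314),J(268,180)]);M=np.array([[-180,-40,40],[-180,40,40],[-180,0,29.5],[65,0,90]])
b=back(uv[2],30);g=back(uv[3],90);a0=np.arctan2(*(g-b)[1::-1])
f=lambda p:(proj(w(p,M))-uv).ravel()
r=least_squares(f,[*g[:2],a0]);print("jig",r.x,r.fun.reshape(-1,2))
h=back(J(192,168),52);print("head in jig approx",(np.array([[np.cos(r.x[2]),np.sin(r.x[2])],[-np.sin(r.x[2]),np.cos(r.x[2])]])@(h[:2]-r.x[:2])))
for n,e,z in(("thick",[(355,60),(352,557)],36),("thin",[(178,48),(168,538)],28.2)):
    A,B=[back(Rr(*q),z) for q in e];print(n,A,B,(A+B)/2,np.linalg.norm(A-B),np.arctan2(*(A-B)[1::-1]))
t=[back(Rr(*q),28) for q in((85,157),(430,170),(78,457),(430,468))]
for q in t:print(q)
A,B=[back(Rr(*q),36)[:2] for q in((355,60),(352,557))]
# overlays on side
s=cv2.imread("pics/side0.png");T=cv2.imread("pics/top0.png")
jl=[w(r.x,np.array(l)) for l in([[-180,-40,40],[160,-40,40],[160,40,40],[-180,40,40],[-180,-40,40]],[[-180,0,29.5],[47,0,29.5]],[[47,-19,82],[83,-19,82],[83,19,82],[47,19,82],[47,-19,82]])]+[np.array([[*A,36],[*B,36]])]
o=[]
for im,n,(y0,y1,x0,x1),k in((s,"side",(140,380,250,400),2.4),(T,"top",(220,320,130,320),4)):
    im=cv2.resize(im[y0:y1,x0:x1],None,fx=k,fy=k,interpolation=cv2.INTER_CUBIC)
    for l in jl: cv2.polylines(im,[np.round((proj(l,n)-[x0,y0]+.5)*k).astype(int)],False,(0,255,0),1)
    cv2.imwrite(f"pics/ov_{n}.png",im)
E
```

```text
jig [488.86597281 157.51707902   1.36854609] [[-0.23166357 -0.19072952]
 [-0.67411932 -0.09399509]
 [ 0.60430667  0.12997614]
 [ 0.29993814  0.16359257]]
head in jig approx [118.12307218  -0.7877344 ]
thick [ 574.84819985 -283.45268469   36.        ] [ 393.03962094 -285.55275144   36.        ] [ 483.94391039 -284.50271807   36.        ] 181.8207074259702 0.011550463495675997
thin [ 577.54302278 -219.25766335   28.2       ] [ 396.79187773 -220.76403474   28.2       ] [ 487.16745025 -220.01084904   28.2       ] 180.7574219560655 0.008333759207234934
[ 534.55688931 -186.25604346   28.        ]
[ 536.78098306 -313.17120643   28.        ]
[ 424.1060356  -187.47019038   28.        ]
[ 427.207311   -314.58129082   28.        ]
```

View pics/ov_side.png

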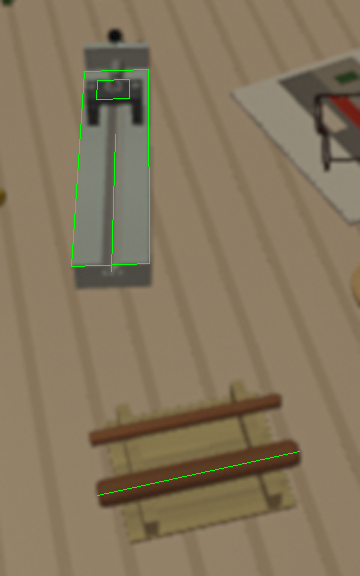

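View pics/ov_top.png

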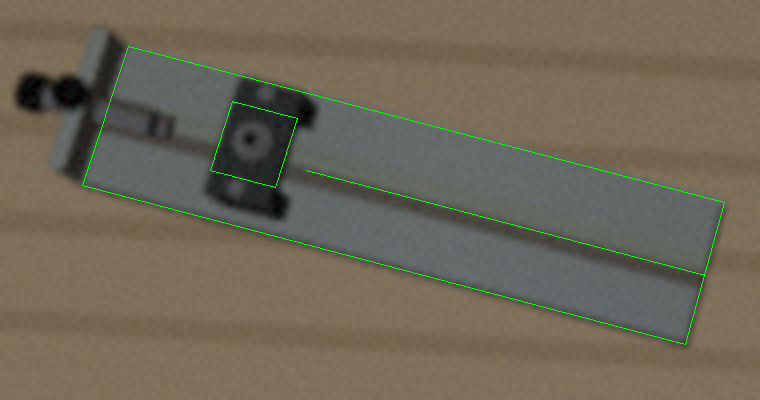

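The jig fit residuals are under 0.7 px. The side overlay shifts the jig by about +3 mm in x, so I'll split the difference. The bar length (182 mm), 64.5 mm spacing and 110 mm strip pitch all agree with the given sizes. Now I'll grasp and lift the bar.

```bash
cat >>h.py <<'E'
JIG=np.array([490.2,157.5,1.3685])
def R(a): c,s=np.cos(a),np.sin(a); return np.array([[c,s,0],[s,-c,0],[0,0,-1.]])
def st(k=""):
    s=sensors.read_state();print(k,round(s["t"],2),s["eef_pos"].round(1),s["force"].round(2),"w",round(s["grip_width"],1),"g",round(s["grasp_force"],1));return s
E
python3 - <<'E'
from h import *
print(ctrl.solve_ik([484,-284.5,150],R(.013)))
ctrl.gripper_to(58,30)
ctrl.move_ptp([484,-284.5,150],R(.013));st()
print(ctrl.move_l([484,-284.5,56],vel=80,threshold=8));st("down")
ctrl.gripper_to(15,30);st("grip")
ctrl.move_l([484,-284.5,130],vel=100);st("up")
for n in("top","side"): cv2.imwrite(f"pics/l_{n}.png",optics.grab_frame(n)[0][:,:,::-1])
a=cv2.imread("pics/l_top.png")[200:340,360:500];b=cv2.imread("pics/l_side.png")[250:390,250:390]
cv2.imwrite("pics/lift.png",cv2.resize(np.hstack([a,b]),None,fx=2.8,fy=2.8,interpolation=cv2.INTER_CUBIC))
E
```

```text
[-6.85556032e-01  2.87736268e-01  1.67545057e+00 -4.44089210e-16
  1.17840582e+00  8.72240295e-01]
 3.53 [ 484.4 -283.8  150.1] [ 0.31  0.01 -0.48] w 57.9 g 0.0
False
down 4.86 [ 484.5 -284.9   56.7] [ 0.16  0.44 -0.11] w 58.0 g 0.0
grip 5.26 [ 484.4 -285.4   56.7] [-0.98 -2.43  2.07] w 23.3 g 31.3
up 6.15 [ 483.5 -284.   129.3] [-0.12  0.82 -0.99] w 23.6 g 31.0
```

View pics/lift.png

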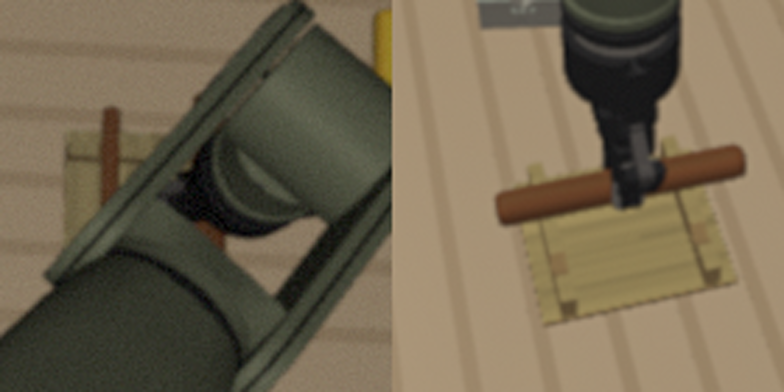

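The bar is held level, and the thin bar is still in its notch. Next I'll lay the thick bar in the groove.

```bash
python3 - <<'E'
from h import *
p=w(JIG,[-60,0,0])[0];Rj=R(JIG[2])
at=lambda z:[p[0],p[1],z]
s=sensors.read_state()["eef_pos"];ctrl.move_l([s[0],s[1],160],vel=120)
ctrl.move_ptp(at(160),Rj);st("over")
ctrl.move_l(at(85),vel=80);ctrl.hold(.2);st()
print(ctrl.move_l(at(66.5),vel=15,threshold=4));s=st("contact")
ctrl.hold(.2);st()
E
```

```text
over 8.07 [478.6  97.9 160. ] [-0.15  0.33 -0.22] w 23.7 g 31.0
 9.37 [478.6  98.7  85.6] [ 0.78  0.18 -1.57] w 23.6 g 31.0
True
contact 10.4 [478.3  98.6  68.2] [-0.58 -0.51  4.96] w 23.8 g 31.5
 10.6 [478.3  98.6  68.2] [ 0.51 -0.45  5.23] w 23.3 g 31.5
```

Contact came at 68.2 against an expected 67.9, so the bar is seated. I'll release it, retreat behind it and look.

```bash
python3 - <<'E'
from h import *
Rj=R(JIG[2]);P=lambda x,z:w(JIG,[x,0,z])[0]
ctrl.gripper_to(60);st("rel")
s=sensors.read_state()["eef_pos"];ctrl.move_l([s[0],s[1],170],vel=120)
ctrl.move_l(P(-215,170),vel=150);ctrl.gripper_to(0,30);st("back")
for n in("top","side"): cv2.imwrite(f"pics/p_{n}.png",optics.grab_frame(n)[0][:,:,::-1])
a=cv2.imread("pics/p_top.png")[210:320,125:325];b=cv2.imread("pics/p_side.png")[145:270,240:340]
cv2.imwrite("pics/place.png",np.hstack([cv2.resize(a,(500,275),interpolation=cv2.INTER_CUBIC),cv2.resize(b,(220,275),interpolation=cv2.INTER_CUBIC)]))
E
```

```text
rel 11.04 [476.9  98.6  67. ] [-0.53  0.27  0.36] w 60.0 g 0.0
back 13.83 [447.  -53.1 170. ] [ 0.18 -0.44  0.88] w -0.0 g 0.0
```

View pics/place.png

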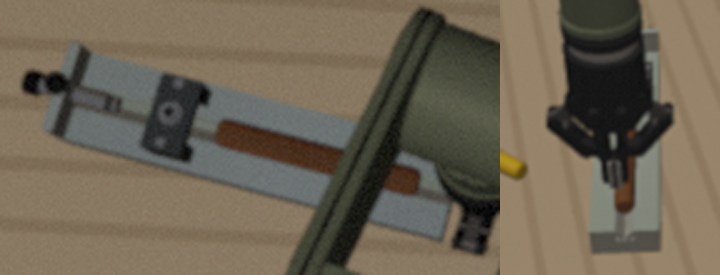

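The bar lies in the groove, with its front end at crop (218,132) short of the bridge and its rear end at (419,181). Now I'll push from behind: first past the spring pad, staying short of the stop.

```bash
python3 - <<'E'
from h import *
P=lambda x,z:w(JIG,[x,0,z])[0]
u=P(1,0)-P(0,0)
def f(k):
    s=sensors.read_state();print(k,round(s["t"],2),"jigx",round((s["eef_pos"]-P(0,0))@u,1),"z",round(s["eef_pos"][2],1),"F",round(s["force"]@u,2),s["force"].round(1));
ctrl.move_l(P(-182,90),vel=120)
print(ctrl.move_l(P(-182,68.5),vel=40,threshold=6));ctrl.hold(.2);f("low")
print(ctrl.move_l(P(-150,68.5),vel=15,threshold=2));f("touch")
for x in range(-150,-99,10):
    h=ctrl.move_l(P(x,68.5),vel=25,threshold=18);f(h)
E
```

```text
False
low 15.69 jigx -182.0 z 68.7 F 0.69 [ 0.5  0.6 -0.4]
False
touch 17.98 jigx -150.0 z 68.5 F -0.73 [-0.6 -0.6 -0.2]
False 18.23 jigx -150.0 z 68.5 F 0.35 [-0.   0.4  0.3]
False 18.77 jigx -139.7 z 68.5 F -0.63 [ 0.1 -0.7  0.1]
False 19.32 jigx -129.8 z 68.5 F -0.01 [ 0.8 -0.2  0.3]
False 19.88 jigx -120.4 z 68.5 F -4.72 [-0.8 -4.7  0.9]
False 20.43 jigx -110.5 z 68.5 F -4.99 [-1.  -4.9  0.8]
False 20.98 jigx -100.5 z 68.5 F -4.09 [-1.1 -3.9  1.5]
```

The bar is past the pad with a steady drag of about 4–5 N. Next is a slow approach with a small threshold.

```bash
python3 - <<'E'
from h import *
P=lambda x,z:w(JIG,[x,0,z])[0]
u=P(1,0)-P(0,0)
def f(k):
    s=sensors.read_state();F=-s["force"]@u;x=(s["eef_pos"]-P(0,0))@u;print(k,round(s["t"],2),"jigx",round(x,2),"F",round(F,2));return F,x
x=-100
while x<-55:
    x+=3
    h=ctrl.move_l(P(x,68.5),vel=6,threshold=3.5);F,xa=f(h)
    if h or F>8: break
ctrl.hold(.3);f("hold")
E
```

```text
False 21.62 jigx -97.91 F 5.71
False 22.27 jigx -94.92 F 7.52
False 22.93 jigx -91.87 F 7.48
False 23.57 jigx -88.9 F 6.52
False 24.23 jigx -85.95 F 6.98
False 24.88 jigx -82.96 F 7.44
False 25.52 jigx -80.0 F 6.87
False 26.18 jigx -76.92 F 6.78
False 26.82 jigx -73.95 F 6.84
False 27.48 jigx -71.38 F 7.97
True 27.76 jigx -71.48 F 0.2
hold 28.06 jigx -72.15 F 0.86
```

The force rose at jig x ≈ −71.4, where the stop is expected, and the arm then backed off slightly. I'll press up again in tiny steps to about 10 N total. That is safe even if the drag took none of it.

```bash
python3 - <<'E'
from h import *
P=lambda x,z:w(JIG,[x,0,z])[0]
u=P(1,0)-P(0,0)
def f():
    L=[]
    for _ in range(4):
        ctrl.hold(.04);s=sensors.read_state();L.append(-s["force"]@u)
    return np.mean(L),(s["eef_pos"]-P(0,0))@u,s["t"]
x=f()[1]
for i in range(30):
    x+=.2;h=ctrl.move_l(P(x,68.5),vel=4,threshold=5);F,xa,t=f();print(h,round(t,2),round(x,2),round(xa,2),round(F,2))
    if F>9.7 or h: break
ctrl.hold(.3);print(f())
E
```

```text
False 28.81 -72.1 -72.12 0.15
False 29.23 -71.9 -71.89 0.04
False 29.64 -71.7 -71.7 0.22
False 30.06 -71.5 -71.49 0.39
False 30.48 -71.3 -71.41 0.63
False 30.89 -71.1 -71.38 3.01
False 31.31 -70.9 -71.33 5.35
False 31.73 -70.7 -71.3 5.71
False 32.14 -70.5 -71.28 6.25
False 32.56 -70.3 -71.3 7.21
False 32.98 -70.1 -71.26 7.91
False 33.39 -69.9 -71.25 8.51
False 33.81 -69.7 -71.23 9.34
False 34.23 -69.5 -71.22 10.25
(np.float64(9.634151635168141), np.float64(-71.22556287979823), 34.6917)
```

The bar stays at −71.2 while the push rises to 10 N, well above the 7 N drag, so it is bearing on the stop. I'll back straight off and check.

```bash
python3 - <<'E'
from h import *
P=lambda x,z:w(JIG,[x,0,z])[0]
ctrl.move_l(P(-100,68.5),vel=40);ctrl.move_l(P(-100,200),vel=150)
ctrl.move_ptp([420,-150,260],R(JIG[2]));ctrl.hold(.3);st()
for n in("top","side"): cv2.imwrite(f"pics/e_{n}.png",optics.grab_frame(n)[0][:,:,::-1])
a=cv2.imread("pics/e_top.png")[210:320,125:325];b=cv2.imread("pics/e_side.png")[145:270,250:350]
cv2.imwrite("pics/end.png",np.hstack([cv2.resize(a,(560,308),interpolation=cv2.INTER_CUBIC),cv2.resize(b,(240,308),interpolation=cv2.INTER_CUBIC)]))
E
```

```text
37.82 [ 420.2 -149.   259.6] [-0.79  0.58  0.1 ] w -0.1 g 0.0
```

View pics/end.png

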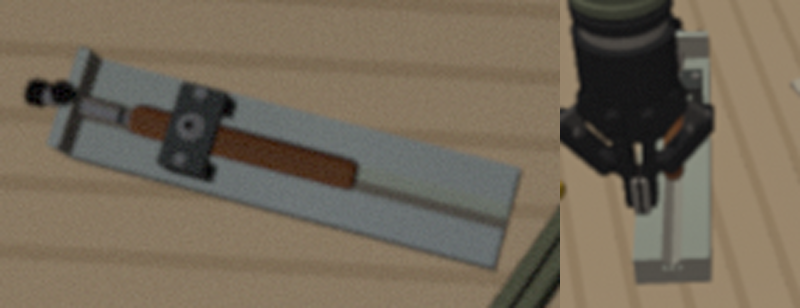

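The bar lies in the groove under the bridge. Its front end at crop (131,118) touches the screw head, its rear end is at (355,175), and the gripper is clear. I'm handing it in.

```bash
python3 -c "
from plant import ctrl
print(ctrl.finish_job())"
```

```text
the job is handed in; nothing more can be done
None
```

I handed the job in with the thick bar in the V-groove, under the bridge and home against the stop's screw head. The total push peaked at a measured 10.3 N, most of it drag, against the 12 N limit. I gave the bystanders no separate final check, and no verdict came back.

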